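Latch the open ingredient carrier

ROBOT

A 7-joint arm with a two-finger parallel gripper is mounted at the origin on a cart in front of the work surface, level with it; the furniture and walls round the work are solid. World frame = base frame: x ahead of the robot, y to its left, z up, the work surface at z = 0. Lengths are in mm, angles in rad, forces in N, time in s.
With the tool pointing down it reaches from about 425 to 925 mm from the base axis. Payload 6.8 kg.
Tool frame: the origin (TCP) lies between the finger pads; the fingertips stand 8 mm ahead of it and the grasp point (between the pads) lies 11 mm behind it; z points along the fingers, x is the direction in which the jaws open and shut, and the axes are right-handed (so a half turn about z gives the same grasp; the last joint's range is limited). The gripper opens to 88 mm and grips with 3 to 60 N. Pads are 20 mm wide; open, the fingers measure 115 mm over their backs; the gripper's body (75 mm by 178 mm) begins 61 mm behind the grasp point.
Start: joints at [-1.425, 0.477, 0.022, 1.555, -0.011, 1.109, -0.083], TCP at [169.477, 653.395, 230.664] pointing down, gripper open.
Joint ranges: [-2.96, 2.96], [-0.34, 2.1], [-1.41, 1.46], [0.24, 2.44], [-1.37, 4.51], [0.17, 1.92], [-2.96, 2.96]. Speed limits (rad/s): [2.39, 2.39, 3.14, 3.14, 3.14, 3.14, 3.14].

INTERFACE

Orientations are given as a unit quaternion [w, x, y, z].
In Python, from plant import observe, grab_frame, finish_job, regions_of gives the robot as it stands.
- The arm moves only by the shell command python3 -m jog 'ROWS' [FORCE]. ROWS is a JSON object of lists of equal length, an entry for each row: "xyz": the shift along the tool's x, y, z in mm, a list of three; "twist": the turn about the tool's z in rad; "gripper": the closure, from -1 (fully open) to 1 (shut), so that 0 is half open. A call has 1 to 12 rows; each row is the pose to reach, as a shift and turn from the pose measured when the call began, along the tool's axes at that moment; what a row does not reach only later rows make up. A row lasts 1/8 s, in which the tool goes at most 62.5 mm and 10.7 degrees, less where a joint would pass 70% of its speed; a pose out of reach is approached as far as the arm can. A call with a gripper value outside its range is refused whole. The fingers move at their own pace and stop on an object; FORCE is the grip in N (left out, the last holds). Time passes only in rows, so rows that repeat a pose let the fingers close. It gives the time, the measured TCP pose, the force and the opening at its end, in the units of the state.
- observe(): the state, without advancing time (a new reading comes with each control period).
- grab_frame(name): name is "side" or "top"; returns a dict with "img" (384x512x3 uint8, blue, green, red), "K" (3x3 intrinsics, pixels), "R" (3x3) and "t" (3): a world point X has camera coordinates R X + t. Camera axes: x right, y down, z forward; pixel columns grow to the right and rows downward; lengths in mm; the calibration is good to about 2 mm. A picture is of the moment at which its call begins. There is no depth.
- finish_job(): hands the job in, once; it reports no verdict.
Trained networks look in a picture, given as the dict that the camera call returned (one of the last four; its "shot" number tells which), for a name from the list of things; names that differ only in an ending like _2 or _b are one class to them, and where a whole thing is asked for, a point or a joint stands for the part that bears it (a point fixed in the world has none). Each returns a list of dicts, best first, with "score" (0 to 1); they miss things now and then, are a little off and sometimes report something else, mostly with a low value. They report only what shows in the picture. A call takes as long as a camera call.
- regions_of(picture, label): "mask" (384x512 bool, what is visible of it) and "uv" ([column, row] in pixels, amid what is visible of it).
The state is a dict: "time_s": time; "qpos": joint angles; "qd": joint speeds; "joint_torque": joint torques, N m; "eef_pos": TCP position; "eef_rot": TCP orientation; "contact_force": force on the tool from outside, world axes, zero at the start; "moment": the same for the moment, N m; "grip_width": opening from 0.0 (shut) to 1.0 (fully open).
Only numpy, scipy, OpenCV 4.12 (cv2) and the standard library are available. Lean on these libraries where they do the work, as an engineer would, in place of code of your own. Each camera call takes 0.05 s, during which the arm holds its last target. There are 200 camera calls.

TASK

Of the two steel carriers, one is already latched shut; the other still has its latch undone and its lid standing ajar on the springy seal. Swing the wire loop of that latch up and over so that its crossbar drops behind the upright keeper on the front of the lid, then press the latch lever all the way down so that the loop pulls the lid tight and it stays latched by itself.

Things in the scene. Friction and masses are not known exactly. Their poses are not given: they have to be found in the camera images.
- carrier: Unlatched fixed steel box, 120 (x) x 110 x 120 mm high, hinged 5 mm lid (top z 130 tight, 138 ajar). A shut twin stands nearby. Origin: underside centre; x runs front to rear, latch on the -x front, in plane y = 0. Keeper: upright lip on the lid's front, 28 mm wide, from x = -78 to -74, top z 138 (146 ajar). Lever pin: level along y, x -89, z 100.
- lever (a joint): Latch lever, rad: 0 raised, 1.64 fully down (stop). At value v its handle (steel bar 68 mm long from the lever pin, 20 wide, 5 thick) points away from the box, 0.94 - v rad above level. Stays where left; it takes up to 15 N; press from 36 mm in front of the lever pin, moving out to 46 mm on the way down to clear the keeper. Past about 1.45 it is over centre and holds.
- bar (a point): Middle of the crossbar of the latch's wire loop: round metal sleeve along the carrier's y, 10 mm thick, 36 long; the loop's wires, 48 mm apart, pass either side of handle and keeper. Starts leaning away from the box against a stop, 0.18 m ahead of the carrier's origin. Swings freely; past upright it falls toward the box, the bar onto the lid about 15 mm behind the keeper.
- loop_pin (a point): Middle of the pin the loop swings on, along the carrier's y, carried by the lever 30 mm from the lever pin. The bar moves on a circle of 71 mm radius about it, in the carrier's x-z plane.
- lid (a joint): Lid hinge at the rear, rad: 0 tight, about 0.064 ajar (front edge 8 mm up), as its springy seal pushes it. It springs up again (about 12 N at the front) unless latched; latched it reads 0.005 to 0.02.

How it is judged (in metres and radians):
On the way:
1. the crossbar of the loop lies behind the keeper while the lever is still up (x of bar in the frame of carrier above -0.0725 m and z of bar in the frame of carrier below 0.151 m and value of joint lever below 0.8 rad), for 0.2 s.
At the end, for the whole second after the job is handed in: The loop's crossbar sits behind the keeper (its middle at x > -72.5 mm in the carrier's frame and below z = 145 mm), the lever is down (over 1.5 rad) and the lid is held tight (under 0.032 rad, front edge less than about 4 mm up), with the fingers off the carrier (value of joint lever above 1.5 rad and value of joint lid below 0.032 rad and x of bar in the frame of carrier above -0.0725 m and z of bar in the frame of carrier below 0.145 m and contact force between the fingers and carrier below 0.5 N); the robot touches nothing.
It also fails if it takes over 38 s, if anything falls off the work surface, if the arm or the gripper's body presses on something with over 40 N, if the wrist force passes 120 N, or if a joint passes its speed limit or range.

## Working session

There is one attempt and no reset: what is moved stays moved. The work goes in short steps, Python scripts to look and compute and a shell command to move; the robot and the scene stay as the last step left them, time stands still between calls to the robot, and variables do not carry over. Pictures are saved under pics/ and viewed, about 8 in all and at most 12, crops included, and the job is handed in when it is done.

```bash
mkdir -p pics; ls; python3 - <<'E'
from plant import *
import cv2,numpy as np
s=observe();print({k:np.round(v,3) for k,v in s.items()})
for n in('side','top'):
    p=grab_frame(n);cv2.imwrite(f'pics/{n}0.png',p['img']);print(n,np.round(p['K'],1).tolist(),np.round(p['R'],3).tolist(),np.round(p['t'],1).tolist())
    for l in('carrier','lever','bar','loop_pin','lid'):
        for r in regions_of(p,l):
            ys,xs=np.nonzero(r['mask']);print(l,round(r['score'],2),np.round(r['uv']),xs.min(),xs.max(),ys.min(),ys.max(),len(xs))
E
```

```text
pics
{'time_s': np.float64(0.0), 'qpos': array([-1.425,  0.478,  0.022,  1.556, -0.012,  1.109, -0.083]), 'qd': array([-0.   ,  0.001, -0.002,  0.   ,  0.   , -0.001,  0.001]), 'joint_torque': array([ 1.0000e-03, -5.8285e+01,  1.5350e+00, -2.7260e+01, -5.4000e-02,
        1.7000e-02,  0.0000e+00]), 'eef_pos': array([169.367, 652.815, 229.687]), 'eef_rot': array([ 0.001,  0.791,  0.612, -0.001]), 'contact_force': array([ 0.094, -0.979,  0.339]), 'moment': array([-0.042,  0.024, -0.008]), 'grip_width': np.float64(1.001)}
side [[359.1, 0.0, 260.4], [0.0, 359.1, 191.2], [0.0, 0.0, 1.0]] [[-0.951, -0.308, -0.027], [-0.113, 0.426, -0.898], [0.288, -0.851, -0.439]] [443.4, 252.2, 550.6]
carrier 0.83 [284. 180.] 250 353 153 219 3660
lever 0.58 [326. 178.] 311 353 165 184 275
bar 0.6 [342. 178.] 322 353 176 184 87
loop_pin 0.39 [281. 162.] 250 311 154 176 918
lid 0.56 [282. 164.] 251 312 153 175 953
top [[434.5, 0.0, 256.2], [0.0, 434.5, 196.9], [0.0, 0.0, 1.0]] [[-0.002, -1.0, 0.006], [-0.985, 0.001, -0.172], [0.172, -0.006, -0.985]] [-219.6, 528.2, 883.3]
carrier 0.81 [320. 199.] 287 361 155 291 4719
lever 0.64 [313. 254.] 296 324 234 290 422
bar 0.69 [307. 287.] 295 322 254 291 192
loop_pin 0.85 [304. 282.] 292 323 253 291 327
lid 0.75 [329. 194.] 290 361 155 232 4049
```

```bash
python3 - <<'E'
import cv2,numpy as np
a=cv2.imread('pics/top0.png')[110:310,190:400];b=cv2.imread('pics/side0.png')[130:240,230:380]
a=cv2.resize(a,None,fx=2.8,fy=2.8,interpolation=2)[:560];b=cv2.resize(b,(None or 764-560+0,1)) if 0 else b
cv2.imwrite('pics/topc.png',cv2.resize(cv2.imread('pics/top0.png')[110:310,190:400],None,fx=2.8,fy=2.8,interpolation=2))
s=cv2.imread('pics/side0.png');cv2.imwrite('pics/sidefull.png',np.vstack([cv2.resize(s,(400,300)),cv2.resize(b,(400,293),interpolation=2)]))
E
```

```text
(no output)
```

View pics/top0.png

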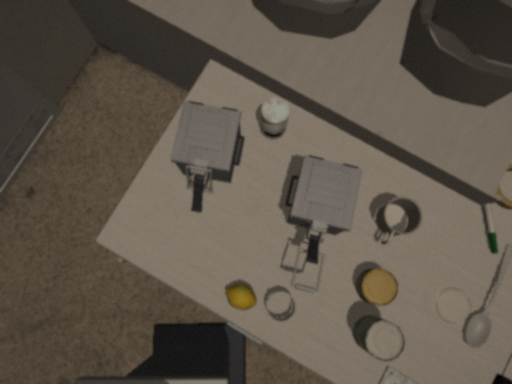

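View pics/sidefull.png

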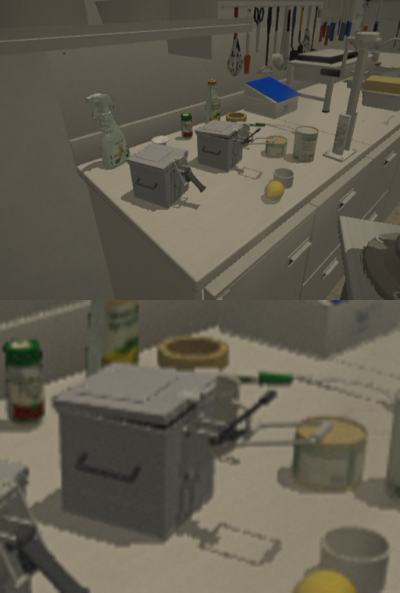

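View pics/topc.png

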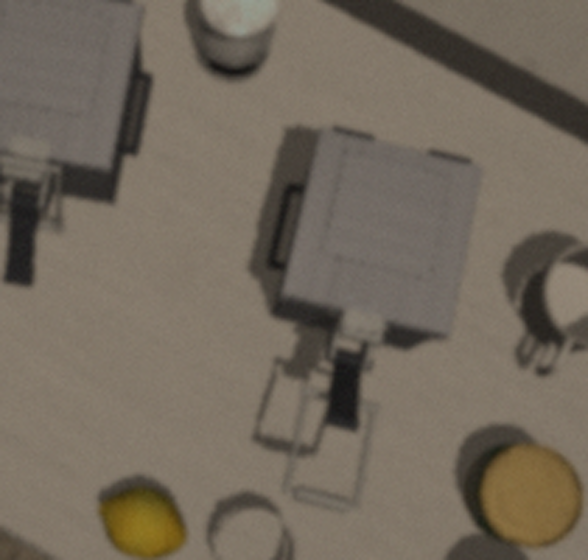

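```bash
cat >h.py <<'E'
from plant import *
import numpy as np,cv2
def ray(p,uv):
    R=np.array(p['R']);C=-R.T@np.array(p['t']);d=R.T@np.linalg.inv(p['K'])@np.array([uv[0],uv[1],1.]);return C,d/np.linalg.norm(d)
def atz(p,uv,z):
    C,d=ray(p,uv);return C+d*(z-C[2])/d[2]
def tri(p,a,q,b):
    C,d=ray(p,a);D,e=ray(q,b);s=np.linalg.lstsq(np.c_[d,-e],D-C,rcond=None)[0];X=C+s[0]*d;Y=D+s[1]*e;return (X+Y)/2,np.linalg.norm(X-Y)
def proj(p,X):
    c=np.array(p['R'])@X+np.array(p['t']);c=np.array(p['K'])@c;return c[:2]/c[2]
E
python3 - <<'E'
from h import *
np.set_printoptions(precision=1,suppress=True)
t=grab_frame('top');s=grab_frame('side')
f=lambda u,v:(u/2.8+190-.3,v/2.8+110-.3)
c=[atz(t,f(*a),z) for a,z in (((322,128),131),((480,165),131),((450,337),138),((280,300),138))]
for x in c:print(x)
for i in range(4):print(np.linalg.norm(c[i]-c[i-1]))
g=lambda u,v:(u*150/400+230,(v-300)*110/293+130)
print('bar',tri(t,f(321,497),s,g(320,432)))
print('bar mask-ish',tri(t,f(321,497),s,g(322,434)))
print('tip',tri(t,f(342,428),s,g(270,396)))
cen=sum(c)/4;m=(c[0]+c[1])/2-(c[2]+c[3])/2;print(cen,np.degrees(np.arctan2(m[1],m[0])))
E
```

```text
[ 596.3 -315.8  131. ]
[ 569.4 -426.3  131. ]
[ 447.7 -398.9  138. ]
[ 473.2 -283.7  138. ]
127.36792942489056
113.69837938398834
124.89416252271731
117.94380300929689
bar (array([ 339.5, -310.9,  122. ]), np.float64(2.7956112984429002))
bar mask-ish (array([ 338.6, -311.2,  120.1]), np.float64(4.613432654039669))
tip (array([ 386.2, -322.8,  147.5]), np.float64(0.7266810624172523))
[ 521.7 -356.2  134.5] -13.668978542202934
```

```bash
python3 - <<'E'
from h import *
t=grab_frame('top');s=grab_frame('side')
yaw=-.234;O=np.array([515,-354,0])
Rz=np.array([[np.cos(yaw),-np.sin(yaw),0],[np.sin(yaw),np.cos(yaw),0],[0,0,1]])
W=lambda *p:O+Rz@np.array(p,float)
pts={'kp':[(-78,-14,146),(-78,14,146)],'lev':[(-89,0,100),(-129,0,155)],'body':[(-60,-55,0),(-60,-55,120),(-60,55,120),(-60,55,0)],
 'bar':[(-182,-18,122),(-182,18,122)]}
out=[]
for p,(u0,v0,w,h) in((t,(280,210,70,90)),(s,(290,140,80,90))):
    k=6 if p is t else 5
    k=5.5
    im=cv2.resize(p['img'][v0:v0+h,u0:u0+w],None,fx=k,fy=k,interpolation=cv2.INTER_CUBIC)
    im=cv2.convertScaleAbs(im,alpha=1.5)
    im2=im
    for n,l in pts.items():
        q=[((proj(p,W(*x))-[u0-.5,v0-.5])*k) for x in l]
        for a,b in zip(q,q[1:]):cv2.line(im2,tuple(a.astype(int)),tuple(b.astype(int)),{'kp':(0,255,0),'lev':(0,0,255),'body':(255,0,0),'bar':(0,255,255)}[n],1)
    out.append(im2)
cv2.imwrite('pics/ov.png',cv2.copyMakeBorder(np.hstack(out)[:, :800],0,0,0,0,0))
print(out[0].shape,out[1].shape)
E
```

```text
(495, 385, 3) (495, 440, 3)
```

View pics/ov.png

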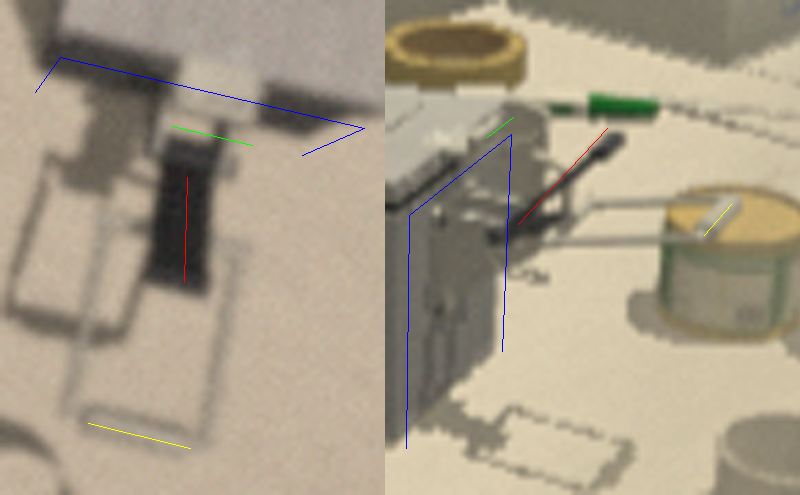

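```bash
python3 - <<'E'
from h import *
np.set_printoptions(precision=1,suppress=True)
t=grab_frame('top');s=grab_frame('side')
T=lambda u,v:(280+u/5.5-.5,210+v/5.5-.5)
S=lambda u,v:(290+(u-385)/5.5-.5,140+v/5.5-.5)
yaw=-.234;O=np.array([520,-355,0])
Rz=np.array([[np.cos(yaw),-np.sin(yaw),0],[np.sin(yaw),np.cos(yaw),0],[0,0,1]])
for n,a,b in(('bar',T(145,425),S(723,216)),('tip',T(179,284),S(615,140))):
    X,e=tri(t,a,s,b);print(n,X,e,Rz.T@(X-O))
print(proj(t,O+Rz@[-78,0,146]),T(215,118),'keeper mid',Rz.T@(atz(t,T(215,120),146)-O))
print('bodyedge side', [Rz.T@(atz(s,S(497,y),0)-O) for y in (378,385)])
E
```

```text
bar [ 339.  -313.8  122.9] 5.496692268801764 [-185.6   -1.8  122.9]
tip [ 387.5 -323.   150.2] 3.235770306141711 [-136.3    0.4  150.2]
[318.5 231.6] (318.5909090909091, 230.95454545454544) keeper mid [-77.4   0.  146. ]
bodyedge side [array([-74. , -28.5,   0. ]), array([-77. , -21.9,   0. ])]
```

```bash
cat >>h.py <<'E'
from scipy.spatial.transform import Rotation as Ro
yaw=-.234;O=np.array([520,-355,0.])
Rz=Ro.from_euler('z',yaw).as_matrix()
W=lambda *p:O+Rz@np.array(p,float)
def go(targets,ang=None):
    "world targets -> shifts in present tool axes; ang: wanted world angle of tool x"
    s=observe();q=s['eef_rot'];R=Ro.from_quat([q[1],q[2],q[3],q[0]]).as_matrix();p=np.array(s['eef_pos'])
    a=np.arctan2(R[1,0],R[0,0])
    print('t',round(float(s['time_s']),2),'tcp',p.round(1),'carrier',(Rz.T@(p-O)).round(1),'F_c',(Rz.T@np.array(s['contact_force'])).round(1),'w',round(float(s['grip_width']),3),'toolx',round(a,3))
    for X in targets:print((R.T@(np.array(X)-p)).round(1))
    if ang is not None:print('twist',round(a-ang,3))
E
python3 - <<'E'
from h import *
t=grab_frame('top')
print(atz(t,(395,378),0),atz(t,(275,115),150))
go([(560,250,300)],yaw)
E
```

```text
[ 149.81526883 -511.1779958     0.        ] [ 672.93609822 -256.91496741  150.        ]
t 0.95 tcp [169.4 653.4 230.7] carrier [-574.8  899.7  230.7] F_c [ 0.4 -1.1  0.4] w 1.0 toolx 1.317
[-292.5  479.3  -69.4]
twist 1.551
```

```bash
python3 -m jog '{"xyz":[[-30,50,-10],[-60,100,-20],[-90,150,-30],[-120,198,-40],[-152,248,-50],[-184,300,-60],[-216,352,-70],[-248,404,-70],[-275,450,-70],[-292,479,-70],[-292,479,-70]],"twist":[0,0.1,0.2,0.3,0.4,0.5,0.6,0.7,0.8,0.8,0.8],"gripper":[-1,-1,-1,-1,-1,-1,-1,-1,-1,-1,-1]}' 5; python3 -c "
from h import *
go([(560,-100,300),W(-150,0,240)],yaw)"
```

```text
time_s: 2.33
eef_pos: [561.7, 247.3, 300.8]
eef_rot: [0.001, 0.967, 0.253, 0.0]
contact_force: [-0.2, 0.7, 0.4]
grip_width: 1.0
t 2.33 tcp [561.7 247.3 300.8] carrier [-99.1 595.5 300.8] F_c [-0.3  0.6  0.4] w 1.0 toolx 0.511
[-171.4  302.     1.2]
[-441.4  403.    61.2]
twist 0.745
```

```bash
python3 -m jog '{"xyz":[[-30,52,0],[-60,106,0],[-90,160,0],[-120,214,0],[-150,266,0],[-190,305,10],[-240,325,20],[-295,345,30],[-345,365,45],[-395,385,60],[-441,403,60],[-441,403,60]],"twist":[0.08,0.16,0.24,0.32,0.40,0.48,0.56,0.64,0.7,0.745,0.745,0.745],"gripper":[-1,-1,-0.8,-0.6,-0.4,-0.2,0,0,0,0,0,0]}'; python3 -c "
from h import *
go([W(-185,-1,180),W(-185,-1,125)],yaw)"
```

```text
time_s: 3.82
eef_pos: [372.3, -321.7, 241.4]
eef_rot: [0.0, 0.993, -0.119, 0.001]
contact_force: [1.0, -0.1, 0.1]
grip_width: 0.498
t 3.83 tcp [ 372.3 -321.7  241.4] carrier [-151.4   -1.9  241.4] F_c [1.  0.1 0.1] w 0.498 toolx -0.239
[-33.7  -0.8  61.4]
[-33.8  -0.8 116.4]
twist -0.005
```

```bash
python3 -m jog '{"xyz":[[-34,-1,30],[-34,-1,60],[-34,-1,80],[-34,-1,100],[-34,-1,116],[-34,-1,118],[-34,-1,118]],"twist":[0,0,0,0,0,0,0],"gripper":[0,0,0,0,0,0,0]}'; python3 - <<'E'
from h import *
go([])
t=grab_frame('top');s=grab_frame('side')
f=lambda p,u,v,w,h,k:cv2.convertScaleAbs(cv2.resize(p['img'][v:v+h,u:u+w],None,fx=k,fy=k,interpolation=cv2.INTER_CUBIC),alpha=1.5)
cv2.imwrite('pics/g1.png',np.hstack([f(t,260,205,80,100,5),f(s,300,120,80,100,5)]))
E
```

```text
time_s: 4.7
eef_pos: [340.1, -312.7, 123.6]
eef_rot: [0.0, 0.993, -0.119, 0.001]
contact_force: [-0.4, 1.0, -0.8]
grip_width: 0.501
t 4.7 tcp [ 340.1 -312.7  123.6] carrier [-184.8   -0.6  123.6] F_c [-0.6  0.8 -0.8] w 0.501 toolx -0.238
```

View pics/g1.png

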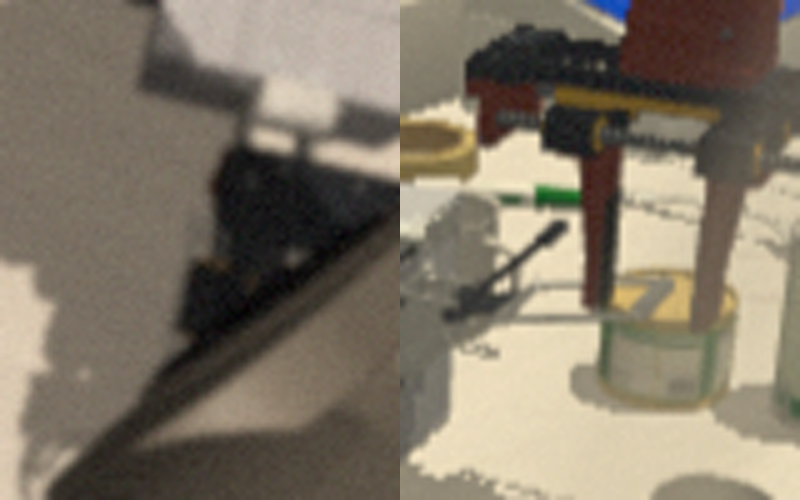

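```bash
python3 -m jog '{"xyz":[[0,0,0],[0,0,0],[0,0,0],[0,0,0],[0,0,0],[0,0,0]],"twist":[0,0,0,0,0,0],"gripper":[0.4,0.8,1,1,1,1]}' 6; python3 -c "
from h import *
go([])"
```

```text
time_s: 5.55
eef_pos: [339.0, -312.7, 123.7]
eef_rot: [0.0, 0.993, -0.119, 0.0]
contact_force: [-5.6, 1.6, 2.3]
grip_width: 0.108
t 5.55 tcp [ 339.  -312.7  123.7] carrier [-185.8   -0.8  123.7] F_c [-5.8  0.2  2.3] w 0.108 toolx -0.239
```

```bash
python3 -m jog '{"xyz":[[-1,0,0],[0,0,-7],[2.5,0,-14],[5,0,-20],[8,0,-25],[11,0,-30],[15,0,-35],[15,0,-35]],"twist":[0,0,0,0,0,0,0,0],"gripper":[1,1,1,1,1,1,1,1]}' 6; python3 - <<'E'
from h import *
go([])
s=grab_frame('side')
f=lambda p,u,v,w,h,k:cv2.convertScaleAbs(cv2.resize(p['img'][v:v+h,u:u+w],None,fx=k,fy=k,interpolation=cv2.INTER_CUBIC),alpha=1.5)
cv2.imwrite('pics/g2.png',f(s,290,110,100,100,5))
E
```

```text
time_s: 6.55
eef_pos: [355.1, -316.6, 159.3]
eef_rot: [0.001, 0.993, -0.119, 0.002]
contact_force: [4.1, -1.2, -4.2]
grip_width: 0.114
t 6.55 tcp [ 355.1 -316.6  159.3] carrier [-169.3   -0.8  159.3] F_c [ 4.2 -0.2 -4.2] w 0.114 toolx -0.238
```

View pics/g2.png

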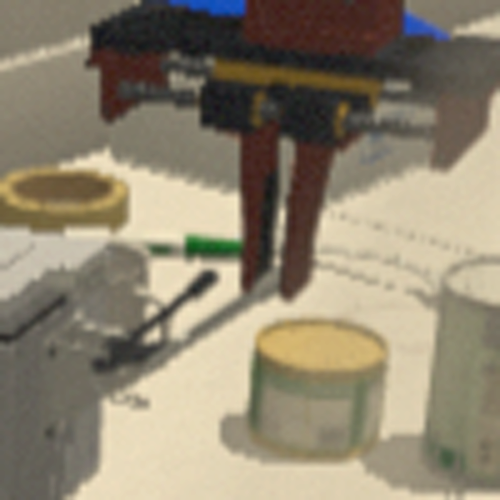

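```bash
python3 -m jog '{"xyz":[[5,0,-3],[9,0,-7],[14,0,-11],[19,0,-14],[25,0,-17],[30,0,-19],[36,0,-21],[42,0,-22],[54,0,-23],[66,0,-22],[78,0,-19],[78,0,-19]],"twist":[0,0,0,0,0,0,0,0,0,0,0,0],"gripper":[1,1,1,1,1,1,1,1,1,1,1,1]}' 6; python3 - <<'E'
from h import *
go([])
s=grab_frame('side')
f=lambda p,u,v,w,h,k:cv2.convertScaleAbs(cv2.resize(p['img'][v:v+h,u:u+w],None,fx=k,fy=k,interpolation=cv2.INTER_CUBIC),alpha=1.5)
cv2.imwrite('pics/g3.png',f(s,270,90,100,100,5))
E
```

```text
time_s: 8.1
eef_pos: [431.8, -335.2, 178.0]
eef_rot: [0.001, 0.993, -0.119, 0.002]
contact_force: [1.3, -0.3, 2.8]
grip_width: 0.112
t 8.1 tcp [ 431.8 -335.2  178. ] carrier [-90.4  -1.2 178. ] F_c [1.4 0.  2.8] w 0.112 toolx -0.238
```

View pics/g3.png

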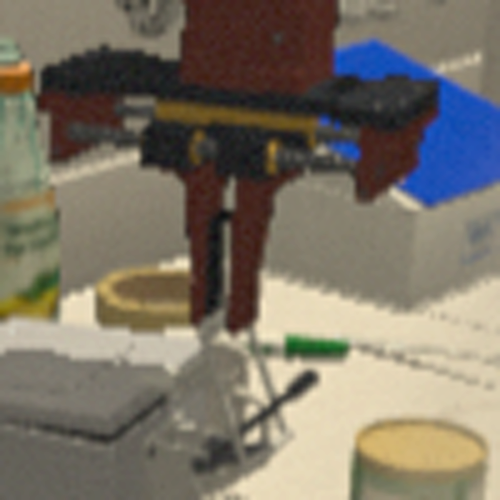

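```bash
python3 -m jog '{"xyz":[[0,0,0],[0,0,0],[0,0,0],[0,0,-5],[0,0,-20],[0,0,-40],[0,0,-60],[0,0,-60],[0,0,-60],[0,0,-60]],"twist":[0,0,0,0,0,0,0,0,0,0],"gripper":[0.5,0.2,0,0,0,0,0,0,0,0]}' 6; python3 - <<'E'
from h import *
go([W(-125,0,215)],yaw+np.pi/2);go([],yaw-np.pi/2)
print(observe()['qpos'])
s=grab_frame('side');t=grab_frame('top')
f=lambda p,u,v,w,h,k:cv2.convertScaleAbs(cv2.resize(p['img'][v:v+h,u:u+w],None,fx=k,fy=k,interpolation=cv2.INTER_CUBIC),alpha=1.5)
cv2.imwrite('pics/g4.png',np.hstack([f(s,270,110,80,90,5),f(t,280,190,80,90,5)]))
E
```

```text
time_s: 9.4
eef_pos: [430.7, -334.6, 237.5]
eef_rot: [0.001, 0.993, -0.119, 0.001]
contact_force: [0.4, -0.5, -0.0]
grip_width: 0.494
t 9.4 tcp [ 430.7 -334.6  237.5] carrier [-91.6  -0.9 237.5] F_c [ 0.5 -0.4 -0. ] w 0.494 toolx -0.238
[-33.4  -0.8  22.5]
twist -1.575
t 9.4 tcp [ 430.7 -334.6  237.5] carrier [-91.6  -0.9 237.5] F_c [ 0.5 -0.4 -0. ] w 0.494 toolx -0.238
twist 1.567
[-0.07856377  0.31542809  0.77757144  1.89928412 -0.2572248   1.02646643
  0.57065157]
```

View pics/g4.png

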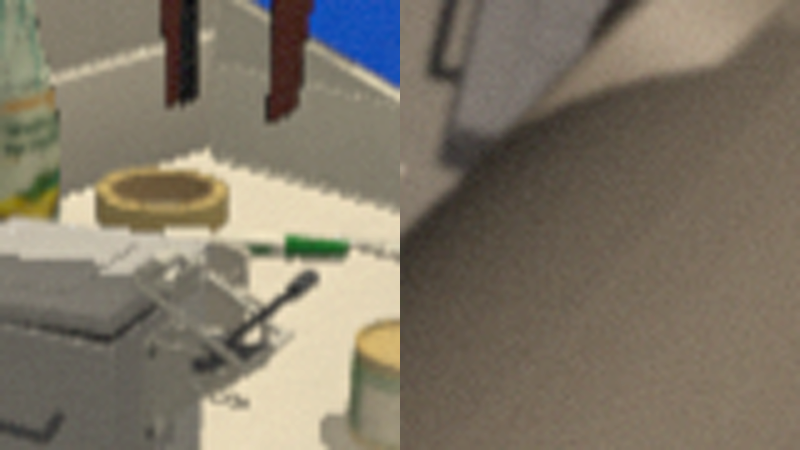

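```bash
python3 -m jog '{"xyz":[[-8,0,0],[-16,0,0],[-24,0,0],[-33,-1,0],[-33,-1,0],[-33,-1,0],[-33,-1,10],[-33,-1,20],[-33,-1,22],[-33,-1,22],[-33,-1,22]],"twist":[-0.18,-0.36,-0.54,-0.72,-0.9,-1.08,-1.26,-1.44,-1.57,-1.57,-1.57],"gripper":[1,1,1,1,1,1,1,1,1,1,1]}' 30; python3 - <<'E'
from h import *
go([W(-125,0,165)],yaw+np.pi/2)
print(observe()['qpos'])
s=grab_frame('side')
E
```

```text
time_s: 10.88
eef_pos: [398.9, -326.2, 215.5]
eef_rot: [0.001, 0.787, 0.617, 0.0]
contact_force: [0.2, -0.3, -0.2]
grip_width: 0.003
t 10.88 tcp [ 398.9 -326.2  215.5] carrier [-124.5   -0.   215.5] F_c [ 0.3 -0.3 -0.2] w 0.003 toolx 1.329
[ 0.1 -0.6 50.5]
twist -0.008
[ 0.15178757  0.24219849  0.4870564   1.97741909 -0.13793779  0.9514229
  2.03591961]
```

```bash
python3 -m jog '{"xyz":[[0,0,25],[0,0,42],[0,0,50],[0,-1,55],[0,-2,60],[0,-3,65],[0,-4,70],[0,-4,70]],"twist":[0,0,0,0,0,0,0,0],"gripper":[1,1,1,1,1,1,1,1]}'; python3 - <<'E'
from h import *
go([W(-135,0,80)])
s=grab_frame('side')
f=lambda p,u,v,w,h,k:cv2.convertScaleAbs(cv2.resize(p['img'][v:v+h,u:u+w],None,fx=k,fy=k,interpolation=cv2.INTER_CUBIC),alpha=1.5)
cv2.imwrite('pics/g5.png',f(s,270,110,90,90,6))
E
```

```text
time_s: 11.92
eef_pos: [395.7, -325.5, 145.5]
eef_rot: [0.002, 0.787, 0.617, 0.0]
contact_force: [1.2, -0.3, -0.4]
grip_width: 0.003
t 11.93 tcp [ 395.7 -325.5  145.5] carrier [-1.277e+02 -1.000e-01  1.455e+02] F_c [ 1.3 -0.  -0.4] w 0.003 toolx 1.33
[ 0.2 -7.5 65.5]
```

View pics/g5.png

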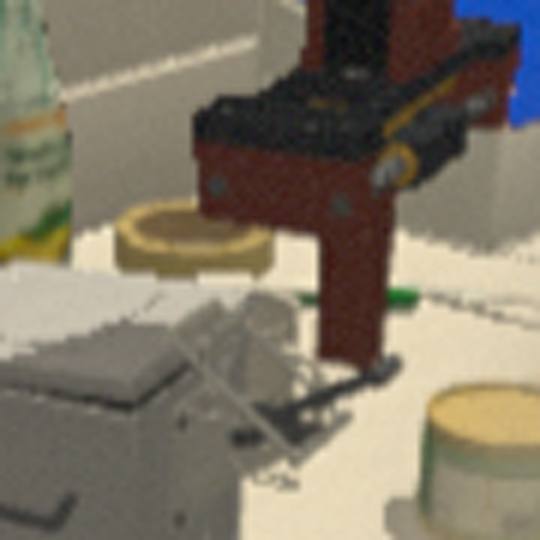

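```bash
python3 -m jog '{"xyz":[[0,-1,5],[0,-2,10],[0,-3,15],[0,-4,20],[0,-5,25],[0,-6,30],[0,-7,35],[0,-7,40],[0,-7,45],[0,-7,45]],"twist":[0,0,0,0,0,0,0,0,0,0],"gripper":[1,1,1,1,1,1,1,1,1,1]}'; python3 -c "
from h import *
go([W(-135,0,80),W(-135,0,74)])"
```

```text
time_s: 13.22
eef_pos: [389.5, -324.0, 100.4]
eef_rot: [0.002, 0.787, 0.617, 0.0]
contact_force: [1.0, -0.2, 0.6]
grip_width: 0.008
t 13.22 tcp [ 389.5 -324.   100.4] carrier [-1.342e+02 -1.000e-01  1.004e+02] F_c [1.  0.1 0.6] w 0.008 toolx 1.33
[ 0.1 -0.9 20.4]
[ 0.2 -0.9 26.4]
```

```bash
python3 -m jog '{"xyz":[[0,-1,4],[0,-1,8],[0,-1,12],[0,-1,16],[0,-1,20],[0,-1,22],[0,-1,22]],"twist":[0,0,0,0,0,0,0],"gripper":[1,1,1,1,1,1,1]}'; python3 - <<'E'
from h import *
go([W(-135,0,74)])
s=grab_frame('side')
f=lambda p,u,v,w,h,k:cv2.convertScaleAbs(cv2.resize(p['img'][v:v+h,u:u+w],None,fx=k,fy=k,interpolation=cv2.INTER_CUBIC),alpha=1.5)
cv2.imwrite('pics/g6.png',f(s,270,110,90,90,6))
E
```

```text
time_s: 14.1
eef_pos: [388.5, -323.9, 79.4]
eef_rot: [0.002, 0.787, 0.617, 0.001]
contact_force: [-4.3, 3.6, 20.4]
grip_width: 0.009
t 14.1 tcp [ 388.5 -323.9   79.4] carrier [-135.1   -0.2   79.4] F_c [-5.   2.6 20.4] w 0.009 toolx 1.33
[0.2 0.1 5.4]
```

View pics/g6.png

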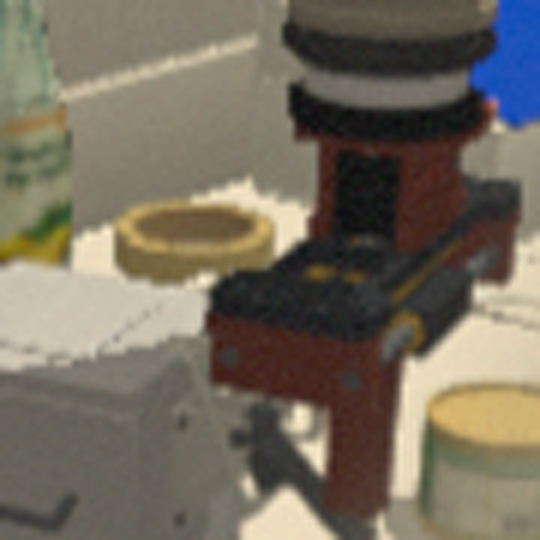

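```bash
python3 -m jog '{"xyz":[[0,0,2],[0,0,4],[0,0,5],[0,0,5]],"twist":[0,0,0,0],"gripper":[1,1,1,1]}'; python3 -c "
from h import *
go([])"
```

```text
time_s: 14.65
eef_pos: [389.2, -324.2, 78.1]
eef_rot: [0.002, 0.787, 0.617, 0.003]
contact_force: [-12.2, 10.4, 53.2]
grip_width: 0.004
t 14.65 tcp [ 389.2 -324.2   78.1] carrier [-134.4   -0.4   78.1] F_c [-14.3   7.3  53.2] w 0.004 toolx 1.329
```

```bash
python3 -m jog '{"xyz":[[0,-1,-6],[0,-3,-20],[0,-5,-50],[0,-5,-100],[0,-5,-160],[50,0,-180],[110,0,-180],[170,0,-180],[230,0,-180],[280,0,-180],[280,0,-180]],"twist":[0,0,0,0,0,0,0,0,0,0,0],"gripper":[1,1,1,1,1,1,1,1,1,1,1]}'; python3 - <<'E'
from h import *
go([])
s=grab_frame('side');t=grab_frame('top')
f=lambda p,u,v,w,h,k:cv2.convertScaleAbs(cv2.resize(p['img'][v:v+h,u:u+w],None,fx=k,fy=k,interpolation=cv2.INTER_CUBIC),alpha=1.5)
cv2.imwrite('pics/g7.png',np.hstack([f(s,265,140,80,90,5),f(t,280,190,80,90,5)]))
E
```

```text
time_s: 16.02
eef_pos: [455.3, -48.6, 258.2]
eef_rot: [0.002, 0.785, 0.619, 0.002]
contact_force: [0.5, -1.4, -0.5]
grip_width: 0.008
t 16.02 tcp [455.3 -48.6 258.2] carrier [-134.   283.1  258.2] F_c [ 0.8 -1.3 -0.5] w 0.008 toolx 1.336
```

View pics/g7.png

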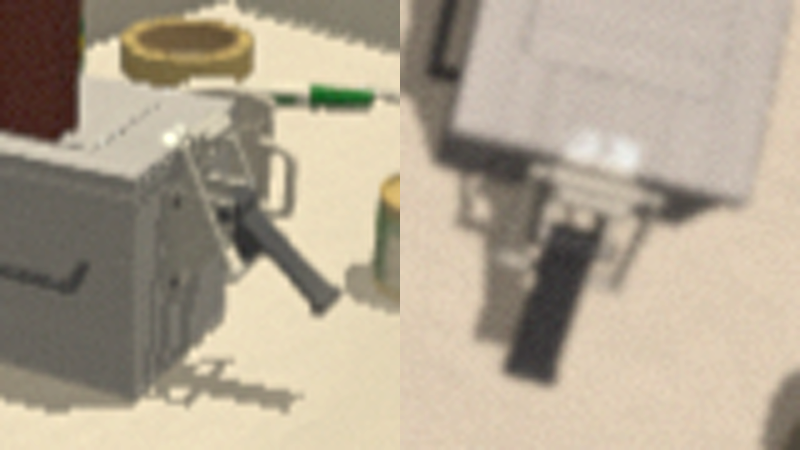

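The lever is down from (245,215) to (325,300), the lid is tight and the crossbar sits behind the keeper at about (600,180) in the top view. The arm is clear, so I'm handing in.

```bash
python3 -c "
from plant import *
print(finish_job())"
```

```text
the job is handed in; nothing more can be done
None
```

The open carrier is now latched, and I handed the job in at about 16 s of the 38 s allowed. `finish_job` gave no verdict.

- **Loop:** I gripped the crossbar and swung it along its arc past upright. When I released it, it dropped behind the keeper with the lever still up.
- **Lever:** With the gripper closed and turned 90°, I pressed the lever down until it hit its stop. The last reading there was 53 N upward on the fingertips.
- **Last checks:** After backing off, the side and top pictures showed the lever staying down, the lid tight and the crossbar behind the keeper. The arm was well clear, with about 1 to 2 N of sensor noise.
- **Limits of these checks:** I judged lever angle, lid angle and bar position from the pictures and the stop force, as there is no direct reading of them. Positions triangulated from the two cameras disagreed by 3 to 5 mm, but contact with the bar and the lever stop fitted the estimate. No check failed.

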